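Charge the grinding jars from the tilt-out bin and set the mill's load selector

TASK

Swing the blue tilt-out bin fully forward from its rack, put exactly one grinding ball in each open jar on the mill and, once every jar has its ball, push the bin fully home again. Only then set the mill's load selector to the number of jars on the mill: one click clockwise from the red off mark for each jar. Leave the jars in their stations, and the bottle and the loose lid where they are.

Things in the scene. Friction and masses are not known exactly. Their poses are not given: they have to be found in the camera images.
- rack: white steel bin rack, fixed, 246 wide (y), 115 deep (x), 192 high: three small grey bins below (fixed), one wide blue tilt-out bin above. Origin: on the bench below the middle of its front face; +x points to its back, its front faces -x, +y along the front, z up
- bin (a joint): the blue tilt-out bin's hinge, rad: 0 shut (front upright, flush with the rack), 0.85 swung fully forward (stop). The hinge axis runs along the rack's y through point bin_hinge; as it opens the bin's top moves to the rack's -x and down. Stiff hinge: up to 8 N at the pull bar, stays where it is left in either end position. Shut, the balls lie at the back under the rack's roof; open, they roll into the bin's valley in front of the rack
- bin_hinge (a point): point on the bin's hinge axis, on the rack, at the middle of the front face's width, 64 mm above the bench (the rack's frame is level)
- bin_handle (a point): middle of the bin's black pull bar, a round bar 10 mm thick and 100 mm long along the rack's y, 46 mm in front of the bin's front plate (41 mm clear gap behind it), close to the plate's top edge. Shut it is 46 mm in front of and 110 mm above the hinge; fully open 113 mm in front of and 38 mm above it
- bin_valley (a point): middle of the line (along the rack's y) at the bottom of the bin's inner floor, where the balls gather in a row when the bin is fully open: then 36 mm in front of the hinge and 57 mm above it. The floor rises at 15 degrees from that line, 41 mm to the front (then the front lip, 20 mm above the valley, leans outward) and 45 mm to the back wall. Inner width 220 mm. The rack's roof begins 12 mm behind its front face, its top 192 mm above the bench
- mill: white bench grinding mill, fixed, 284 by 240 mm, 70 high, dark steel deck at 76 mm with six jar stations (2 rows of 3, 76 mm apart) on its back part; control panel with the selector at its front (-x). Origin: on the bench, below the middle station of the front row; +x to the mill's back, z up
- selector (a joint): the mill's load selector, rad, clicks every 30 degrees (0.5236 rad): 0 = off (pointer at the red mark), n x 0.5236 = n jars (black marks, each longer than the last), 5 at most. Grows clockwise seen from above. Between clicks it snaps to the nearer one; about 0.1 N m to turn
- selector_grip (a point): on the selector's upright axis, in the middle of its grip bar: a black pointer knob, bar 46 long, 12 wide, 22 high (from 5 to 27 mm above the panel; this point is 16 mm above the panel and 86 mm above the bench) on a round skirt of 48 mm diameter
- selector_tip (a point): the white-striped pointer end of the selector's bar, 24 mm from the axis at the height of selector_grip; from the axis to this point is where it points. At off it points 75 degrees to the left (counter-clockwise from above) of the mill's +x
- jar0: open steel grinding jar (always there), 0.6 kg, standing between three studs on one of the mill's six stations, not to be moved; outside diameter 62, height 60, inside diameter 48, inner floor 8 above its origin at the centre of its underside; rim 136 mm above the bench
- jar1: open steel grinding jar (always there), 0.6 kg, standing between three studs on one of the mill's six stations, not to be moved; outside diameter 62, height 60, inside diameter 48, inner floor 8 above its origin at the centre of its underside; rim 136 mm above the bench
- jar2: open steel grinding jar (may be absent), 0.6 kg, standing between three studs on one of the mill's six stations, not to be moved; outside diameter 62, height 60, inside diameter 48, inner floor 8 above its origin at the centre of its underside; rim 136 mm above the bench
- jar3: open steel grinding jar (may be absent), 0.6 kg, standing between three studs on one of the mill's six stations, not to be moved; outside diameter 62, height 60, inside diameter 48, inner floor 8 above its origin at the centre of its underside; rim 136 mm above the bench
- jar4: open steel grinding jar (may be absent), 0.6 kg, standing between three studs on one of the mill's six stations, not to be moved; outside diameter 62, height 60, inside diameter 48, inner floor 8 above its origin at the centre of its underside; rim 136 mm above the bench
- jar5: open steel grinding jar (may be absent), 0.6 kg, standing between three studs on one of the mill's six stations, not to be moved; outside diameter 62, height 60, inside diameter 48, inner floor 8 above its origin at the centre of its underside; rim 136 mm above the bench
- ball0_center (a point): centre of white ceramic grinding ball 0, 30 mm diameter, about 85 g; they all start in the blue bin and roll freely. All seven are alike
- ball1_center (a point): centre of white ceramic grinding ball 1, 30 mm diameter, about 85 g; they all start in the blue bin and roll freely. All seven are alike
- ball2_center (a point): centre of white ceramic grinding ball 2, 30 mm diameter, about 85 g; they all start in the blue bin and roll freely. All seven are alike
- ball3_center (a point): centre of white ceramic grinding ball 3, 30 mm diameter, about 85 g; they all start in the blue bin and roll freely. All seven are alike
- ball4_center (a point): centre of white ceramic grinding ball 4, 30 mm diameter, about 85 g; they all start in the blue bin and roll freely. All seven are alike
- ball5_center (a point): centre of white ceramic grinding ball 5, 30 mm diameter, about 85 g; they all start in the blue bin and roll freely. All seven are alike
- ball6_center (a point): centre of white ceramic grinding ball 6, 30 mm diameter, about 85 g; they all start in the blue bin and roll freely. All seven are alike
- reagent: bystander: amber reagent bottle, 54 diameter, 115 high, origin under its centre
- lid: bystander: steel jar lid, 62 diameter, 24 high with its knob, lying on the white wipe, origin under its centre

How it is judged:
On the way, in this order (a step that is already met when the one before it is completed fails the run):
1. the blue bin is swung fully forward (value of joint bin above 0.78 rad), for 0.2 s.
2. every jar on the mill holds a ball (distance between any of ball0_center, ball1_center, ball2_center, ball3_center, ball4_center, ball5_center, ball6_center and jar0 below 0.032 m and distance between any of ball0_center, ball1_center, ball2_center, ball3_center, ball4_center, ball5_center, ball6_center and jar1 below 0.032 m and distance between any of ball0_center, ball1_center, ball2_center, ball3_center, ball4_center, ball5_center, ball6_center and jar2 below 0.032 m and distance between any of ball0_center, ball1_center, ball2_center, ball3_center, ball4_center, ball5_center, ball6_center and jar3 below 0.032 m and distance between any of ball0_center, ball1_center, ball2_center, ball3_center, ball4_center, ball5_center, ball6_center and jar4 below 0.032 m and distance between any of ball0_center, ball1_center, ball2_center, ball3_center, ball4_center, ball5_center, ball6_center and jar5 below 0.032 m), for 0.3 s.
3. the bin is pushed fully home (value of joint bin below 0.04 rad), for 0.2 s.
4. the selector clicks into the position that equals the number of jars (value of joint selector between 1.4408 and 2.748 rad and (value of joint selector below 2.2244 rad or height (world z) of any of jar2, jar3 above -9 m) and (value of joint selector below 2.2244 rad or height (world z) of any of jar2, jar4 above -9 m) and (value of joint selector below 2.2244 rad or height (world z) of any of jar2, jar5 above -9 m) and (value of joint selector below 2.2244 rad or height (world z) of any of jar3, jar4 above -9 m) and (value of joint selector below 2.2244 rad or height (world z) of any of jar3, jar5 above -9 m) and (value of joint selector below 2.2244 rad or height (world z) of any of jar4, jar5 above -9 m) and (value of joint selector above 1.9644 rad or (value of joint selector above 1.4408 rad and height (world z) of jar2 below -9 m) or (value of joint selector above 1.4408 rad and height (world z) of jar3 below -9 m)) and (value of joint selector above 1.9644 rad or (value of joint selector above 1.4408 rad and height (world z) of jar2 below -9 m) or (value of joint selector above 1.4408 rad and height (world z) of jar4 below -9 m)) and (value of joint selector above 1.9644 rad or (value of joint selector above 1.4408 rad and height (world z) of jar2 below -9 m) or (value of joint selector above 1.4408 rad and height (world z) of jar5 below -9 m)) and (value of joint selector above 1.9644 rad or (value of joint selector above 1.4408 rad and height (world z) of jar3 below -9 m) or (value of joint selector above 1.4408 rad and height (world z) of jar4 below -9 m)) and (value of joint selector above 1.9644 rad or (value of joint selector above 1.4408 rad and height (world z) of jar3 below -9 m) or (value of joint selector above 1.4408 rad and height (world z) of jar5 below -9 m)) and (value of joint selector above 1.9644 rad or (value of joint selector above 1.4408 rad and height (world z) of jar4 below -9 m) or (value of joint selector above 1.4408 rad and height (world z) of jar5 below -9 m)) and (value of joint selector below 1.7008 rad or height (world z) of any of jar3, jar4, jar5 above -9 m) and (value of joint selector below 1.7008 rad or height (world z) of any of jar2, jar4, jar5 above -9 m) and (value of joint selector below 1.7008 rad or height (world z) of any of jar2, jar3, jar5 above -9 m) and (value of joint selector below 1.7008 rad or height (world z) of any of jar2, jar3, jar4 above -9 m) and (value of joint selector above 2.488 rad or (value of joint selector above 1.4408 rad and height (world z) of jar3 below -9 m) or (value of joint selector above 1.4408 rad and height (world z) of jar4 below -9 m) or (value of joint selector above 1.4408 rad and height (world z) of jar5 below -9 m)) and (value of joint selector above 2.488 rad or (value of joint selector above 1.4408 rad and height (world z) of jar2 below -9 m) or (value of joint selector above 1.4408 rad and height (world z) of jar4 below -9 m) or (value of joint selector above 1.4408 rad and height (world z) of jar5 below -9 m)) and (value of joint selector above 2.488 rad or (value of joint selector above 1.4408 rad and height (world z) of jar2 below -9 m) or (value of joint selector above 1.4408 rad and height (world z) of jar3 below -9 m) or (value of joint selector above 1.4408 rad and height (world z) of jar5 below -9 m)) and (value of joint selector above 2.488 rad or (value of joint selector above 1.4408 rad and height (world z) of jar2 below -9 m) or (value of joint selector above 1.4408 rad and height (world z) of jar3 below -9 m) or (value of joint selector above 1.4408 rad and height (world z) of jar4 below -9 m)) and velocity of joint selector between -0.1 and 0.1 rad/s), for 0.3 s.
At the end, for the whole second after the job is handed in: every jar holds exactly one ball, lying on its floor (centre within 32 mm of the centre of the jar's underside), the bin is home (below 0.04 rad), and the selector rests within 0.13 rad of the click that equals the number of jars. Spare or lost balls do not matter (all of step 2 and all of step 4 and not ((distance between ball0_center and jar0 below 0.06 m and z of ball0_center in the frame of jar0 above 0.036 m) or (distance between ball1_center and jar0 below 0.06 m and z of ball1_center in the frame of jar0 above 0.036 m) or (distance between ball2_center and jar0 below 0.06 m and z of ball2_center in the frame of jar0 above 0.036 m) or (distance between ball3_center and jar0 below 0.06 m and z of ball3_center in the frame of jar0 above 0.036 m) or (distance between ball4_center and jar0 below 0.06 m and z of ball4_center in the frame of jar0 above 0.036 m) or (distance between ball5_center and jar0 below 0.06 m and z of ball5_center in the frame of jar0 above 0.036 m) or (distance between ball6_center and jar0 below 0.06 m and z of ball6_center in the frame of jar0 above 0.036 m)) and not ((distance between ball0_center and jar1 below 0.06 m and z of ball0_center in the frame of jar1 above 0.036 m) or (distance between ball1_center and jar1 below 0.06 m and z of ball1_center in the frame of jar1 above 0.036 m) or (distance between ball2_center and jar1 below 0.06 m and z of ball2_center in the frame of jar1 above 0.036 m) or (distance between ball3_center and jar1 below 0.06 m and z of ball3_center in the frame of jar1 above 0.036 m) or (distance between ball4_center and jar1 below 0.06 m and z of ball4_center in the frame of jar1 above 0.036 m) or (distance between ball5_center and jar1 below 0.06 m and z of ball5_center in the frame of jar1 above 0.036 m) or (distance between ball6_center and jar1 below 0.06 m and z of ball6_center in the frame of jar1 above 0.036 m)) and not ((distance between ball0_center and jar2 below 0.06 m and z of ball0_center in the frame of jar2 above 0.036 m) or (distance between ball1_center and jar2 below 0.06 m and z of ball1_center in the frame of jar2 above 0.036 m) or (distance between ball2_center and jar2 below 0.06 m and z of ball2_center in the frame of jar2 above 0.036 m) or (distance between ball3_center and jar2 below 0.06 m and z of ball3_center in the frame of jar2 above 0.036 m) or (distance between ball4_center and jar2 below 0.06 m and z of ball4_center in the frame of jar2 above 0.036 m) or (distance between ball5_center and jar2 below 0.06 m and z of ball5_center in the frame of jar2 above 0.036 m) or (distance between ball6_center and jar2 below 0.06 m and z of ball6_center in the frame of jar2 above 0.036 m)) and not ((distance between ball0_center and jar3 below 0.06 m and z of ball0_center in the frame of jar3 above 0.036 m) or (distance between ball1_center and jar3 below 0.06 m and z of ball1_center in the frame of jar3 above 0.036 m) or (distance between ball2_center and jar3 below 0.06 m and z of ball2_center in the frame of jar3 above 0.036 m) or (distance between ball3_center and jar3 below 0.06 m and z of ball3_center in the frame of jar3 above 0.036 m) or (distance between ball4_center and jar3 below 0.06 m and z of ball4_center in the frame of jar3 above 0.036 m) or (distance between ball5_center and jar3 below 0.06 m and z of ball5_center in the frame of jar3 above 0.036 m) or (distance between ball6_center and jar3 below 0.06 m and z of ball6_center in the frame of jar3 above 0.036 m)) and not ((distance between ball0_center and jar4 below 0.06 m and z of ball0_center in the frame of jar4 above 0.036 m) or (distance between ball1_center and jar4 below 0.06 m and z of ball1_center in the frame of jar4 above 0.036 m) or (distance between ball2_center and jar4 below 0.06 m and z of ball2_center in the frame of jar4 above 0.036 m) or (distance between ball3_center and jar4 below 0.06 m and z of ball3_center in the frame of jar4 above 0.036 m) or (distance between ball4_center and jar4 below 0.06 m and z of ball4_center in the frame of jar4 above 0.036 m) or (distance between ball5_center and jar4 below 0.06 m and z of ball5_center in the frame of jar4 above 0.036 m) or (distance between ball6_center and jar4 below 0.06 m and z of ball6_center in the frame of jar4 above 0.036 m)) and not ((distance between ball0_center and jar5 below 0.06 m and z of ball0_center in the frame of jar5 above 0.036 m) or (distance between ball1_center and jar5 below 0.06 m and z of ball1_center in the frame of jar5 above 0.036 m) or (distance between ball2_center and jar5 below 0.06 m and z of ball2_center in the frame of jar5 above 0.036 m) or (distance between ball3_center and jar5 below 0.06 m and z of ball3_center in the frame of jar5 above 0.036 m) or (distance between ball4_center and jar5 below 0.06 m and z of ball4_center in the frame of jar5 above 0.036 m) or (distance between ball5_center and jar5 below 0.06 m and z of ball5_center in the frame of jar5 above 0.036 m) or (distance between ball6_center and jar5 below 0.06 m and z of ball6_center in the frame of jar5 above 0.036 m)) and value of joint bin below 0.04 rad); the robot touches nothing.
It fails at once if the bottle or the lid is shifted more than 3 cm (distance of any of reagent, lid from where it was at the start of the episode above 0.03 m).
It fails at once if a jar is shifted more than 2 cm from its station (distance of any of jar0, jar1, jar2, jar3, jar4, jar5 from where it was at the start of the episode above 0.02 m).
Of jar2, jar3, jar4, jar5 only 1 to 3 are there at a start; the rules pass over those that are not, and their reading is None.
At some moment in a run one of ball0, ball1, ball2, ball3, ball4, ball5, ball6 may be knocked a few centimetres aside while the robot is not near it.
Once in a run the grip may slacken for a moment while it holds something.
It also fails if it takes over 210 s, if anything falls off the work surface, if the arm or the gripper's body presses on something with over 40 N, if the wrist force passes 120 N, or if a joint passes its speed limit or range.

ROBOT

A 6-joint arm with a two-finger parallel gripper is mounted at the origin on the work surface. World frame = base frame: x ahead of the robot, y to its left, z up, the work surface at z = 0. Lengths are in m, angles in rad, forces in N, time in s.
With the tool pointing down it reaches from about 0.25 to 0.775 m from the base axis. Payload 4 kg.
Tool frame: the origin (TCP) lies midway between the tips of the shut fingers; the grasp point (between the pads) lies 19 mm behind it (robot.pinch_z is the z of the grasp point in the tool frame, in m); z points along the fingers, y is the direction in which the jaws open and shut (so a half turn about z gives the same grasp; the last joint's range is limited). The gripper opens to 94 mm and grips with 3 to 60 N. Pads are 16 mm wide; open, the fingers measure 119 mm over their backs; the gripper's body (75 mm by 177 mm) begins 78 mm behind the grasp point.
Start: joints at [1.234, 0.087, 1.371, -0, 1.684, -0.103], TCP at [0.127, 0.535, 0.206] pointing down, gripper open.
Joint ranges: [-3.1, 3.1], [-0.76, 2.03], [0.27, 2.55], [-1.08, 4.22], [0.17, 2.65], [-2.57, 2.57]. Speed limits (rad/s): [2.79, 2.79, 3.14, 3.14, 3.14, 3.14].

INTERFACE

Orientations are given as [roll, pitch, yaw] about the fixed x, y, z axes, in that order (R = Rz(yaw) Ry(pitch) Rx(roll)).
In Python, from bench import robot gives the robot as it stands.
- The arm moves only by the tool arm_command, never from a script. Its argument "rows" is one flat list of numbers, 5 for each row, row after row: the shift along the tool's x, y, z in m, then the turn about the tool's z in degrees, then the closure, from 0 (fully open) to 1 (shut). In form: [x, y, z, yaw, jaw, x, y, z, yaw, jaw, ...]. A call has 1 to 20 rows; each row shifts and turns the commanded pose from where the row before left it, along the tool's axes as they then stand; what a row does not reach is not made up. A row lasts 1/10 s, in which the tool goes at most 50 mm and 8.59 degrees, less where a joint would pass 70% of its speed; a pose out of reach is approached as far as the arm can. A call is refused whole if a number of a shift passes 0.05 or a number of a turn 8.59, either way. A call with a gripper value outside its range is refused whole. The fingers move at their own pace and stop on an object; "force" is the grip in N (left out, the last holds). Time passes only in rows, so rows that do not move let the fingers close. It gives the time, the measured TCP pose, the force and the opening at its end, in the units of the state.
- robot.read_state(): the state, without advancing time (a new reading comes with each control period).
- robot.read_camera(name): name is "scene" or "top" or "wrist"; returns (picture, depth): 480x640x3 uint8, red, green, blue; 480x640 float32, m along the optical axis (not along the pixel's ray), 0 where there is no reading.
- robot.get_calibration(name): a dict with "camera_matrix" (3x3 intrinsics, pixels), "k1" (the pictures are not rectified: a ray, as slopes to the right and down, at radius r is drawn at 1 + k1 r^2 times it, then the intrinsics apply), "world_from_camera" (4x4, takes a point from camera to world coordinates). Camera axes: x right, y down, z forward; pixel columns grow to the right and rows downward; lengths in m; the calibration is good to about 2 mm. A picture is of the moment at which its call begins: read the wrist's pose just before it. get_calibration takes no time and is no camera call; for the wrist camera it gives the pose at the moment of the call.
- robot.sign_off(): hands the job in, once; it reports no verdict.
The state is a dict: "t": time; "joints": joint angles; "dq": joint speeds; "joint_efforts": joint torques, N m; "eef_pos": TCP position; "orientation": TCP orientation; "ft_force": force on the tool from outside, world axes, zero at the start; "torque": the same for the moment, N m; "finger_gap": finger opening in m.
Only numpy, scipy, OpenCV 4.12 (cv2) and the standard library are available. Lean on these libraries where they do the work, as an engineer would, in place of code of your own. Each camera call takes 0.05 s, during which the arm holds its last target. There are 200 camera calls.

## Working session

There is one attempt and no reset: what is moved stays moved. The work goes in short steps, Python scripts to look and compute and a tool call to move; the robot and the scene stay as the last step left them, time stands still between calls to the robot, and variables do not carry over. Pictures are saved under pics/ and viewed, about 12 in all and at most 16, crops included, and the job is handed in when it is done.

Besides the shell and the picture viewer there is one more tool, called after ">>>" as name(argument=value, ...) on one line, values as JSON. arm_command: Moves the arm, as the interface text tells. Its arguments: {"type":"object","properties":{"rows":{"type":"array"},"force":{"type":"number"}},"required":["rows"]}

```bash
mkdir -p pics; cat > h.py <<'E'
import numpy as np, cv2
from bench import robot
def cam(n):
    c=robot.get_calibration(n); im,d=robot.read_camera(n); return im,d,c
def save(im,f,s=1): cv2.imwrite('pics/'+f,cv2.resize(im[:,:,::-1],None,fx=s,fy=s,interpolation=cv2.INTER_CUBIC))
def ray(c,u,v):
    K=c['camera_matrix']; p=np.array([[(u-K[0][2])/K[0][0],(v-K[1][2])/K[1][1]]],float)[0]; q=p.copy()
    for _ in range(20): q=p/(1+c['k1']*(q@q))
    T=np.array(c['world_from_camera']); return T[:3,3],T[:3,:3]@np.array([q[0],q[1],1])
def atz(c,u,v,z): o,r=ray(c,u,v); return o+r*(z-o[2])/r[2]
def atd(c,u,v,d): o,r=ray(c,u,v); return o+r*d
def cloud(c,d):
    K=np.array(c['camera_matrix'],float); v,u=np.mgrid[0:480,0:640]
    p=np.stack([(u-K[0,2])/K[0,0],(v-K[1,2])/K[1,1]],-1); q=p.copy()
    for _ in range(15): q=p/(1+c['k1']*(q**2).sum(-1,keepdims=True))
    T=np.array(c['world_from_camera']); P=np.dstack([q,np.ones((480,640))])*d[...,None]
    return P@T[:3,:3].T+T[:3,3]
def proj(c,P):
    K=np.array(c['camera_matrix']); T=np.array(c['world_from_camera']); q=(np.atleast_2d(P)-T[:3,3])@T[:3,:3]; q=q[:,:2]/q[:,2:]
    q=q*(1+c['k1']*(q**2).sum(1,keepdims=True)); return q*[K[0,0],K[1,1]]+[K[0,2],K[1,2]]
E
python3 - <<'E'
from h import *
for n in ['top','scene']:
    im,d,c=cam(n); save(im,n+'0.png'); np.savez(n+'0.npz',im=im,d=d,c=np.array(c,dtype=object)); print(n,c)
s=robot.read_state(); print(s); print(robot.pinch_z)
E
```

```text
top {'camera_matrix': array([[600.44064836,   0.        , 315.54314917],
       [  0.        , 600.44064836, 238.20429487],
       [  0.        ,   0.        ,   1.        ]]), 'k1': -0.17132620714703078, 'world_from_camera': array([[-0.01291337, -0.99788071,  0.0637757 ,  0.45990861],
       [-0.99988966,  0.0124184 , -0.00815146,  0.01099268],
       [ 0.00734219, -0.06387393, -0.99793097,  1.29981829],
       [ 0.        ,  0.        ,  0.        ,  1.        ]])}
scene {'camera_matrix': array([[473.26090015,   0.        , 323.00266734],
       [  0.        , 473.26090015, 245.38993876],
       [  0.        ,   0.        ,   1.        ]]), 'k1': 0.04219964997343057, 'world_from_camera': array([[-7.81507836e-01,  3.84234620e-01, -4.91537648e-01,
         1.06107240e+00],
       [ 6.23895064e-01,  4.82151630e-01, -6.15048580e-01,
         6.59067258e-01],
       [ 6.72720902e-04, -7.87333197e-01, -6.16527359e-01,
         7.71810197e-01],
       [ 0.00000000e+00,  0.00000000e+00,  0.00000000e+00,
         1.00000000e+00]])}
{'t': 0.1, 'joints': array([ 1.23387118e+00,  8.79031790e-02,  1.37207790e+00, -4.97241903e-06,
        1.68357247e+00, -1.03073818e-01]), 'dq': array([-0.00015919, -0.00071178, -0.00286591,  0.00187559, -0.0018697 ,
        0.00117558]), 'joint_efforts': array([ 2.00218434e-03, -3.41250515e+01, -3.03303337e+01,  7.20299408e-02,
        3.03915376e-02, -1.08931665e-04]), 'eef_pos': array([0.12728288, 0.53457914, 0.20442193]), 'orientation': array([-3.13964166e+00, -1.96843553e-04,  2.90774058e+00]), 'ft_force': array([-0.17205119, -0.65658067,  0.03148061]), 'torque': array([-0.00767664, -0.00382398,  0.01633709]), 'finger_gap': 0.09390265328141933}
-0.0188
```

View pics/top0.png

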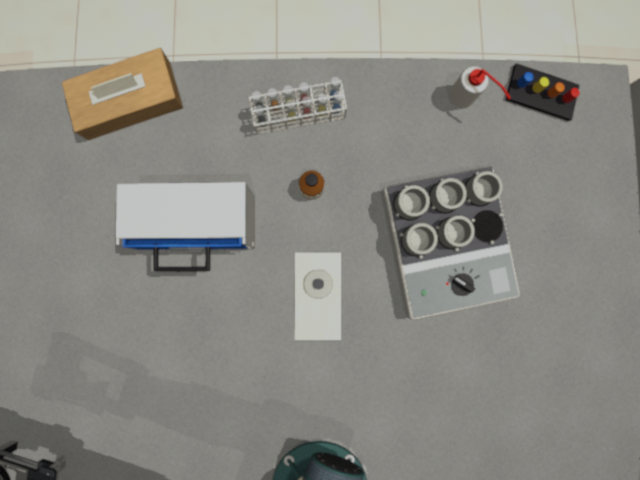

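View pics/scene0.png

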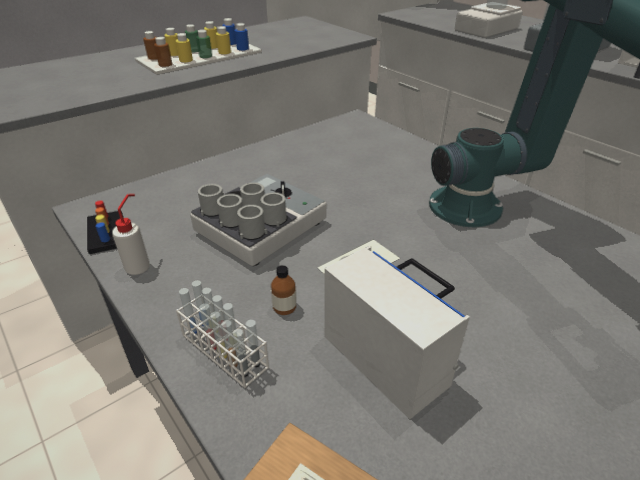

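The top view shows 5 jars: a back row of 3 around (412,201), (450,194) and (486,187), and a front row at (420,239) and (457,232). The station at (488,225) is empty. The selector is at (462,284), the rack roof spans x 117–246 and y 183–240, and the pull bar is near (182,268).

```bash
cat > m.py <<'E'
from h import *
f=np.load('top0.npz',allow_pickle=True); im,d,c=f['im'],f['d'],f['c'].item(); P=cloud(c,d)
z=P[...,2]
def rect(mask,n):
    k=cv2.connectedComponentsWithStats(mask.astype(np.uint8)); i=1+np.argmax(k[2][1:,4]); m=k[1]==i
    q=P[m]; r=cv2.minAreaRect((q[:,:2]*1000).astype(np.float32)); print(n,m.sum(),np.round(q[:,2].mean(),4),r); print(np.round(cv2.boxPoints(r)))
u=np.arange(640)[None,:]+0*z
rect((z>.18)&(z<.2)&(u<300),'roof')
rect((z>.16)&(z<.185)&(u<300)&(np.arange(480)[:,None]>246),'handle')
# jars: rims
m=((z>.127)&(z<.145)&(u>370)&(u<520)).astype(np.uint8)
k=cv2.connectedComponentsWithStats(m)
C=[]
for i in range(1,k[0]):
    if k[2][i,4]>60:
        q=P[k[1]==i]; (cx,cy),r=cv2.minEnclosingCircle((q[:,:2]*1000).astype(np.float32)); C.append((cx,cy)); print('jar',k[3][i],k[2][i,4],round(cx,1),round(cy,1),round(r,1),q[:,2].mean())
rect((z>.06)&(z<.09)&(u>350)&(u<530)|(z>.06)&(u>380)&(u<520),'mill')
g=cv2.cvtColor(im,cv2.COLOR_RGB2GRAY)
t=im[160:330,370:530]; save(t,'mill.png',4.5)
E
python3 m.py
```

```text
roof 7196 0.1927 ((581.17529296875, 255.60821533203125), (115.82186889648438, 247.1316375732422), 0.10694713145494461)
[[523. 379.]
 [523. 132.]
 [639. 132.]
 [639. 379.]]
handle 559 0.178 ((496.2354736328125, 284.18341064453125), (168.4808807373047, 46.095741271972656), 89.50768280029297)
[[472. 200.]
 [519. 200.]
 [520. 368.]
 [474. 369.]]
jar [475.9035533   77.25888325] 197 859.4 -329.5 17.4 0.139283542190693
jar [486.90136986 186.13424658] 365 633.9 -341.4 31.8 0.1355008573548257
jar [450.25069638 193.33983287] 359 620.0 -266.2 31.3 0.13575577997498425
jar [413.50144928 200.42318841] 345 606.0 -191.4 30.9 0.13610899580073568
jar [458.23743017 231.16480447] 358 545.0 -279.6 31.0 0.13585068757079297
jar [421.1965812  238.58404558] 351 531.2 -205.3 30.9 0.13587239529175685
mill 15347 0.0893 ((512.265869140625, -194.6188507080078), (285.56829833984375, 423.3149719238281), 10.291363716125488)
[[ 334.  -12.]
 [ 410. -428.]
 [ 691. -377.]
 [ 615.   39.]]
```

View pics/mill.png

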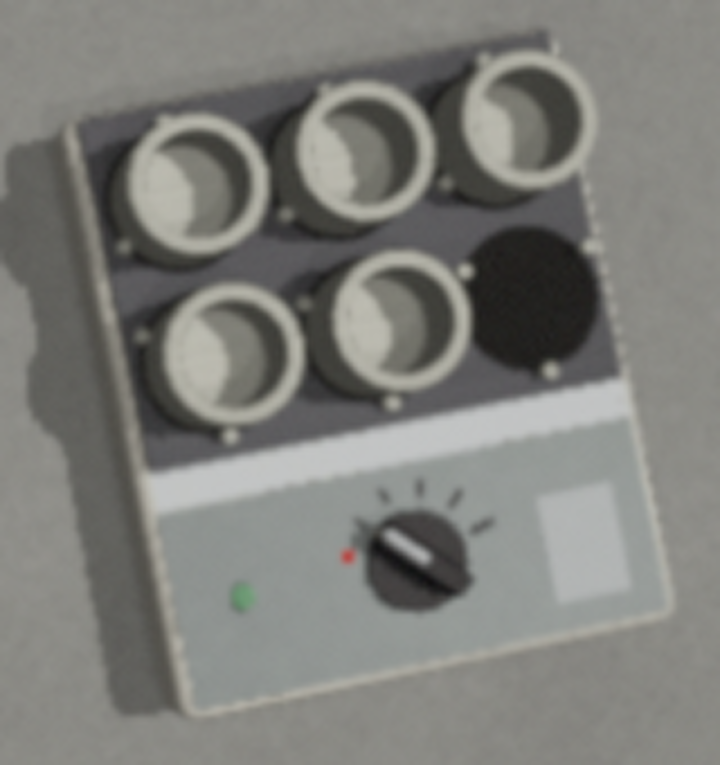

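The pointer already sits at click 1: it points about 45° left of the mill's +x, and off is 75°. So it needs 4 more clicks, for 5 jars. I'll turn the jaws along world x and rise.

```bash
python3 - <<'E'
from h import *
f=np.load('top0.npz',allow_pickle=True); c=f['c'].item(); d=f['d']
print('bar L/R',atz(c,155,268,.176),atz(c,210,268,.176))
print('knob',atz(c,462.7,284.9,.085), atz(c,370+405/4.5,160+543/4.5,.097))
print('red,green',atz(c,370+348/4.5,160+556/4.5,.07))
# mill fit
J=np.array([[633.9,-341.4],[620,-266.2],[606,-191.4],[545,-279.6],[531.2,-205.3]]);G=np.array([[76,-76],[76,0],[76,76],[0,0],[0,76]],float)
M,_=cv2.estimateAffinePartial2D(G,J); a=np.arctan2(M[1,0],M[0,0]); print(M,np.degrees(a)); print(G@M[:,:2].T+M[:,2]-J)
E
```

```text
bar L/R [0.47906983 0.30601729 0.176     ] [0.47812985 0.20073723 0.176     ]
knob [ 0.43813852 -0.29855976  0.085     ] [ 0.44702307 -0.29009983  0.097     ]
red,green [ 0.44127266 -0.27000275  0.07      ]
[[ 9.85921057e-01 -1.81776398e-01  5.45025008e+02]
 [ 1.81776398e-01  9.85921057e-01 -2.80055006e+02]] 10.446432264651973
[[-0.12998505  0.23000031]
 [-0.0449913  -0.03999939]
 [ 0.14000244  0.09000092]
 [ 0.02500839 -0.45500565]
 [ 0.01000214  0.17499466]]
```

>>> arm_command(rows=[0,0,-0.006,7.66,0.3,0,0,-0.006,7.66,0.6,0,0,-0.006,7.66,0.68,0,0,-0.006,7.66,0.68,0,0,-0.006,7.66,0.68,0,0,-0.006,7.66,0.68,0,0,-0.006,7.66,0.68,0,0,-0.006,7.66,0.68,0,0,-0.006,7.66,0.68,0,0,-0.006,7.66,0.68,0,0,0,0,0.68,0,0,0,0,0.68], force=30)

```text
t: 1.3
eef_pos: [0.1274, 0.5349, 0.265]
orientation: [-3.141, 0.001, 1.574]
ft_force: [-0.1, 0.3, 0.8]
finger_gap: 0.03
```

>>> arm_command(rows=[-0.0234,0.0292,0,0,0.68,-0.0234,0.0292,0,0,0.68,-0.0234,0.0292,0,0,0.68,-0.0234,0.0292,0,0,0.68,-0.0234,0.0292,0,0,0.68,-0.0234,0.0292,0,0,0.68,-0.0234,0.0292,0,0,0.68,-0.0234,0.0292,0,0,0.68,-0.0234,0.0292,0,0,0.68,-0.0234,0.0292,0,0,0.68,-0.0234,0.0292,0,0,0.68,-0.0234,0.0292,0,0,0.68,0,0,0,0,0.68,0,0,0,0,0.68])

```text
t: 2.7
eef_pos: [0.4778, 0.2539, 0.2645]
orientation: [-3.139, 0.0, 1.571]
ft_force: [-0.3, -0.3, -0.1]
finger_gap: 0.0302
```

```bash
python3 - <<'E'
from h import *
im,d,c=cam('wrist'); save(im,'w1.png'); P=cloud(c,d); print(robot.read_state()['eef_pos'],robot.read_state()['orientation'])
print(c['world_from_camera'])
print(proj(c,[[.478,.2535,.174],[.4775,.2535,.179],[.5235,.2556,.192]]))
np.savez('w1.npz',P=P)
E
```

```text
[0.47728589 0.25448786 0.26488513] [-3.14002679e+00 -1.67562068e-04  1.57198292e+00]
[[ 9.99996594e-01  5.25678787e-05 -2.60934654e-03  4.78518624e-01]
 [-6.71849833e-04 -9.60916962e-01 -2.76835944e-01  3.33899284e-01]
 [-2.52191803e-03  2.76836754e-01 -9.60913655e-01  4.43490865e-01]
 [ 0.00000000e+00  0.00000000e+00  0.00000000e+00  1.00000000e+00]]
[[322.54853564 238.83959798]
 [321.91359951 240.62293849]
 [382.05762978 242.94266311]]
```

View pics/w1.png

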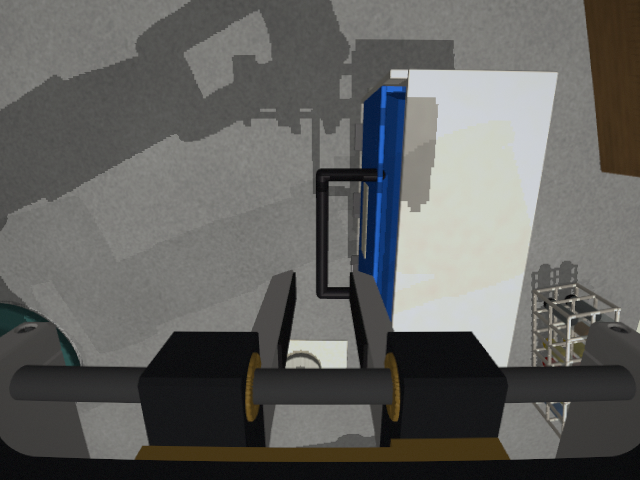

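The wrist view confirms the bar: column 322, rows 175–293, midway between the fingers. I'll descend and grip it.

>>> arm_command(rows=[0,0,0.02,0,0.68,0,0,0.02,0,0.68,0,0,0.02,0,0.68,0,0,0.02,0,0.68,0,0,0.02,0,0.68,0,0,0.01,0,0.68,0,0,0,0,0.68,0,0,0,0,0.95,0,0,0,0,0.95,0,0,0,0,0.95,0,0,0,0,0.95], force=40)

```text
t: 3.85
eef_pos: [0.4771, 0.2547, 0.1569]
orientation: [-3.141, -0.001, 1.571]
ft_force: [-5.0, -0.3, 5.6]
finger_gap: 0.0089
```

```bash
python3 - <<'E'
import numpy as np
r=np.hypot(46,110); t=np.linspace(0,.86,21); a0=np.arctan2(110,46)
x=-r*np.cos(a0-t); z=r*np.sin(a0-t)
print([(round(a/1000,4),round(-b/1000,4)) for a,b in zip(np.diff(x),np.diff(z))], x[-1],z[-1])
E
```

```text
[(np.float64(-0.0047), np.float64(0.0021)), (np.float64(-0.0046), np.float64(0.0023)), (np.float64(-0.0045), np.float64(0.0025)), (np.float64(-0.0044), np.float64(0.0027)), (np.float64(-0.0043), np.float64(0.0029)), (np.float64(-0.0041), np.float64(0.003)), (np.float64(-0.004), np.float64(0.0032)), (np.float64(-0.0039), np.float64(0.0034)), (np.float64(-0.0037), np.float64(0.0035)), (np.float64(-0.0036), np.float64(0.0037)), (np.float64(-0.0034), np.float64(0.0038)), (np.float64(-0.0032), np.float64(0.004)), (np.float64(-0.0031), np.float64(0.0041)), (np.float64(-0.0029), np.float64(0.0042)), (np.float64(-0.0027), np.float64(0.0044)), (np.float64(-0.0025), np.float64(0.0045)), (np.float64(-0.0023), np.float64(0.0046)), (np.float64(-0.0021), np.float64(0.0047)), (np.float64(-0.0019), np.float64(0.0048)), (np.float64(-0.0017), np.float64(0.0048))] -113.37480545402684 36.90736360486295
```

>>> arm_command(rows=[0,-0.0047,0.0021,0,0.95,0,-0.0046,0.0023,0,0.95,0,-0.0045,0.0025,0,0.95,0,-0.0044,0.0027,0,0.95,0,-0.0043,0.0029,0,0.95,0,-0.0041,0.003,0,0.95,0,-0.004,0.0032,0,0.95,0,-0.0039,0.0034,0,0.95,0,-0.0037,0.0035,0,0.95,0,-0.0036,0.0037,0,0.95,0,-0.0034,0.0038,0,0.95,0,-0.0032,0.004,0,0.95,0,-0.0031,0.0041,0,0.95,0,-0.0029,0.0042,0,0.95,0,-0.0027,0.0044,0,0.95,0,-0.0025,0.0045,0,0.95,0,-0.0023,0.0046,0,0.95,0,-0.0021,0.0047,0,0.95,0,-0.0019,0.0048,0,0.95,0,-0.0017,0.0048,0,0.95])

```text
t: 5.85
eef_pos: [0.4111, 0.255, 0.0839]
orientation: [3.139, -0.002, 1.571]
ft_force: [-4.2, 1.0, 3.6]
finger_gap: 0.0089
```

>>> arm_command(rows=[0,0,0.001,0,0.95,0,0,0,0,0.95,0,0,0,0,0.95])

```text
t: 6.15
eef_pos: [0.4101, 0.2549, 0.0814]
orientation: [-3.141, -0.001, 1.571]
ft_force: [-2.8, 2.8, 2.4]
finger_gap: 0.0088
```

>>> arm_command(rows=[0,0,0,0,0.82,0,0,0,0,0.82,0,0,0,0,0.82,0,0,-0.02,0,0.82,0,0,-0.03,0,0.82,0,0,-0.03,0,0.82,0,0,-0.03,0,0.82,0,0,-0.03,0,0.82,0,0,-0.03,0,0.7,-0.02,0.01,-0.02,0,0.6,-0.02,0.01,-0.02,0,0.58,-0.02,0.01,0,0,0.58,-0.02,0.01,0,0,0.58,0,0,0,0,0.58,0,0,0,0,0.58])

```text
t: 7.65
eef_pos: [0.4503, 0.174, 0.291]
orientation: [-3.141, -0.0, 1.57]
ft_force: [0.0, -0.1, 0.4]
finger_gap: 0.0395
```

```bash
cat > balls.py <<'E'
from h import *
import sys
from scipy.optimize import least_squares
im,d,c=cam('wrist'); P=cloud(c,d); save(im,sys.argv[1]); print(np.round(robot.read_state()['eef_pos'],4))
hsv=cv2.cvtColor(im,cv2.COLOR_RGB2HSV)
m=((hsv[...,1]<60)&(hsv[...,2]>110)&(P[...,0]>.44)&(P[...,0]<.53)&(P[...,1]>.13)&(P[...,1]<.38)&(P[...,2]>.12)&(P[...,2]<.165)).astype(np.uint8)
print(m.sum())
q=P[m>0]
# greedy sphere fit r=15mm
left=q.copy()
for _ in range(9):
    if len(left)<25: break
    s=left[np.argmax(left[:,2])]; p=s-[0,0,.015]
    for r in (.022,.020,.018,.018):
        n=q[np.linalg.norm(q-p,axis=1)<r]
        if len(n)<10: break
        p=least_squares(lambda x:np.linalg.norm(n-x,axis=1)-.015,p,loss='soft_l1',f_scale=.001).x
    k=np.linalg.norm(left-p,axis=1)<.019
    if k.sum()==0: left=left[np.linalg.norm(left-s,axis=1)>.005]; continue
    print(np.round(p,4),k.sum(),np.round(np.abs(np.linalg.norm(n-p,axis=1)-.015).mean()*1000,1)); left=left[~k]
E
python3 balls.py w2.png
```

```text
[0.4501 0.1745 0.2911]
5535
[0.4875 0.3177 0.136 ] 955 0.6
[0.4872 0.1632 0.1361] 647 0.4
[0.4875 0.2249 0.136 ] 725 0.4
[0.4875 0.3481 0.1362] 970 0.5
[0.4875 0.2557 0.136 ] 768 0.5
[0.4873 0.194  0.1361] 659 0.4
[0.4876 0.2861 0.1361] 797 0.5
```

View pics/w2.png

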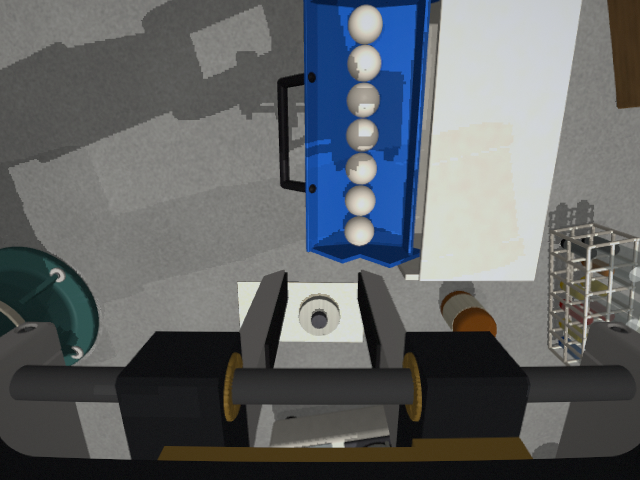

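The wrist view shows seven balls in a row near column 362, rows 23–231. The fit puts them at x = 0.4875, z = 0.136, with the bin fully open. I'll pick the nearest-end ball, at y = 0.163.

>>> arm_command(rows=[-0.0055,0.0186,0,0,0.6,-0.0055,0.0186,0,0,0.6,0,0,0.04,0,0.6,0,0,0.04,0,0.6,0,0,0.04,0,0.6,0,0,0.02,0,0.6,0,0,0.0105,0,0.6,0,0,0.01,0,0.6,0,0,0,0,0.6,0,0,0,0,0.6], force=20)

```text
t: 8.7
eef_pos: [0.4882, 0.1637, 0.1321]
orientation: [3.139, -0.001, 1.571]
ft_force: [0.5, 0.3, -0.3]
finger_gap: 0.0379
```

>>> arm_command(rows=[0,0,0,0,0.85,0,0,0,0,0.85,0,0,0,0,0.85,0,0,0,0,0.85])

```text
t: 9.1
eef_pos: [0.4881, 0.1635, 0.1323]
orientation: [3.139, -0.001, 1.571]
ft_force: [-2.0, -0.4, 6.3]
finger_gap: 0.029
```

>>> arm_command(rows=[0,0,-0.02,0,0.85,0,0,-0.035,0,0.85,0,0,-0.035,0,0.85,0,0,0,0,0.85,-0.0354,0.0119,0,0,0.85,-0.0354,0.0119,0,0,0.85,-0.0354,0.0119,0,0,0.85,-0.0354,0.0119,0,0,0.85,-0.0354,0.0119,0,0,0.85,-0.0354,0.0119,0,0,0.85,-0.0354,0.0119,0,0,0.85,-0.0354,0.0119,0,0,0.85,-0.0354,0.0119,0,0,0.85,-0.0354,0.0119,0,0,0.85,0,0,0,0,0.85,0,0,0,0,0.85])

```text
t: 10.7
eef_pos: [0.6059, -0.1912, 0.2182]
orientation: [-3.138, -0.002, 1.569]
ft_force: [-0.3, 0.7, -0.4]
finger_gap: 0.0289
```

```bash
python3 - <<'E'
from h import *
im,d,c=cam('wrist'); save(im,'w3.png'); s=robot.read_state(); print(s['eef_pos'],s['finger_gap'])
J=np.array([[.6062,-.1913],[.62,-.2662],[.6338,-.3412],[.5312,-.2051],[.545,-.28]])
print(proj(c,np.c_[J,np.full(5,.136)]))
P=cloud(c,d); z=P[...,2]; k=cv2.connectedComponentsWithStats(((z>.128)&(z<.142)).astype(np.uint8))
for i in range(1,k[0]):
    if k[2][i,4]>300: q=P[k[1]==i]; print(k[3][i],k[2][i,4],cv2.minEnclosingCircle((q[:,:2]*1000).astype(np.float32)))
E
```

```text
[ 0.60597331 -0.19025796  0.21902204] 0.028869016710326493
[[322.72661866 241.74771486]
 [339.0429787  325.6228394 ]
 [353.06810256 397.81048106]
 [229.74065352 258.1956293 ]
 [252.36341369 339.59392889]]
[621.26811594  46.52898551] 552 ((821.239501953125, -47.27666473388672), 10.139564514160156)
[323.52226233 233.46931408] 1662 ((606.6121826171875, -191.55667114257812), 30.877643585205078)
[231.18021874 256.70756063] 2103 ((531.7518310546875, -205.81117248535156), 31.397531509399414)
[239.43829787 314.97446809] 470 ((534.8734130859375, -261.66552734375), 21.6024112701416)
[325.59580052 340.82677165] 762 ((613.9927978515625, -273.644287109375), 29.29265022277832)
[346.64112903 414.94153226] 496 ((627.8555908203125, -357.760986328125), 23.360992431640625)
```

View pics/w3.png

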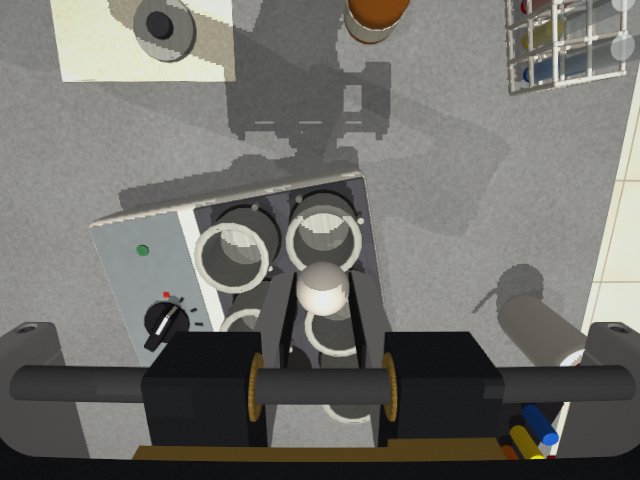

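The ball is held at (322,288), centred above the jar at (323,240). The wrist and top jar estimates agree within 0.5 mm. I'll lower and release.

>>> arm_command(rows=[0,0,0.03,0,0.85,0,0,0.03,0,0.85,0,0,0.012,0,0.85,0,0,0.005,0,0.85,0,0,0,0,0.85,0,0,0,0,0.85,0,0,0,0,0.6,0,0,0,0,0.6,0,0,0,0,0.6,0,0,-0.04,0,0.6,0,0,-0.037,0,0.6,0,0,0,0,0.6])

```text
t: 11.95
eef_pos: [0.6091, -0.1918, 0.2287]
orientation: [3.129, 0.005, 1.571]
ft_force: [0.4, -0.8, 1.4]
finger_gap: 0.0373
```

```bash
cat > jars.py <<'E'
from h import *
import sys
J=np.array([[.6062,-.1913],[.62,-.2662],[.6338,-.3412],[.5312,-.2051],[.545,-.28]])
for n in sys.argv[1:]:
    im,d,c=cam(n); P=cloud(c,d); s=robot.read_state(); print(n,np.round(s['t'],2),np.round(s['eef_pos'],4),s['finger_gap'])
    for j in J:
        m=(np.hypot(*(P[...,:2]-j).transpose(2,0,1))<.022)
        z=P[m][:,2]; print(j,m.sum(),np.round(np.percentile(z,[2,25,50,75,98]),3) if m.sum() else '')
E
python3 jars.py wrist
```

```text
wrist 12.0 [ 0.6082 -0.1915  0.2255] 0.0373483113318906
[ 0.6062 -0.1913] 6175 [0.083 0.251 0.3   0.352 0.358]
[ 0.62   -0.2662] 480 [0.082 0.083 0.084 0.084 0.085]
[ 0.6338 -0.3412] 28 [0.083 0.083 0.084 0.084 0.085]
[ 0.5312 -0.2051] 2948 [0.083 0.085 0.329 0.335 0.342]
[ 0.545 -0.28 ] 78 [0.083 0.083 0.084 0.084 0.085]
```

>>> arm_command(rows=[0.0385,-0.0119,0,0,0.6,0.0385,-0.0119,0,0,0.6,0.0385,-0.0119,0,0,0.6,0.0385,-0.0119,0,0,0.6,0.0385,-0.0119,0,0,0.6,0.0385,-0.0119,0,0,0.6,0.0385,-0.0119,0,0,0.6,0.0385,-0.0119,0,0,0.6,0.0385,-0.0119,0,0,0.6,0.0385,-0.0119,0,0,0.6,0,0,0,0,0.6,0,0,0,0,0.6])

```text
t: 13.2
eef_pos: [0.4867, 0.1946, 0.2195]
orientation: [-3.14, 0.001, 1.573]
ft_force: [0.3, -0.4, 0.5]
finger_gap: 0.0377
```

```bash
sed -i "s/        z=P\[m\]\[:,2\]; print.*/        z=P[m][:,2]; z=z[z<.14]; print(j,len(z),'ball px',((z>.095)\&(z<.118)).sum(), z.max() if len(z) else '')/" jars.py; python3 jars.py top; python3 balls.py w4.png
```

```text
top 13.25 [0.4871 0.1938 0.2197] 0.03767151151582683
[ 0.6062 -0.1913] 274 ball px 166 0.11759931227774989
[ 0.62   -0.2662] 241 ball px 0 0.12457538247889466
[ 0.6338 -0.3412] 197 ball px 0 0.09122658606224299
[ 0.5312 -0.2051] 282 ball px 0 0.0914481161630547
[ 0.545 -0.28 ] 247 ball px 0 0.09085415977207334
[0.4874 0.1934 0.2199]
7316
[0.4872 0.1939 0.1361] 1034 0.4
[0.4878 0.348  0.1361] 1421 0.5
[0.4877 0.3171 0.1361] 1351 0.4
[0.4873 0.2247 0.136 ] 1110 0.4
[0.4875 0.2556 0.1361] 1157 0.4
[0.4876 0.2864 0.136 ] 1237 0.4
```

>>> arm_command(rows=[0,0,0.04,0,0.6,0,0,0.03,0,0.6,0,0,0.015,0,0.6,0,0,0.005,0,0.6,0,0,0,0,0.6,0,0,0,0,0.6,0,0,0,0,0.85,0,0,0,0,0.85,0,0,0,0,0.85,0,0,0,0,0.85,0,0,-0.02,0,0.85,0,0,-0.035,0,0.85,0,0,-0.035,0,0.85,0,0,0,0,0.85])

```text
t: 14.7
eef_pos: [0.4901, 0.1951, 0.2267]
orientation: [3.131, -0.003, 1.571]
ft_force: [0.5, 0.4, 0.7]
finger_gap: 0.0288
```

>>> arm_command(rows=[-0.0383,0.011,0,0,0.85,-0.0383,0.011,0,0,0.85,-0.0383,0.011,0,0,0.85,-0.0383,0.011,0,0,0.85,-0.0383,0.011,0,0,0.85,-0.0383,0.011,0,0,0.85,-0.0383,0.011,0,0,0.85,-0.0383,0.011,0,0,0.85,-0.0383,0.011,0,0,0.85,-0.0383,0.011,0,0,0.85,-0.0383,0.011,0,0,0.85,-0.0383,0.011,0,0,0.85,0,0,0,0,0.85,0,0,0,0,0.85])

```text
t: 16.1
eef_pos: [0.619, -0.2657, 0.218]
orientation: [-3.138, -0.002, 1.569]
ft_force: [-0.3, 0.4, -0.8]
finger_gap: 0.029
```

>>> arm_command(rows=[0,0,0.03,0,0.85,0,0,0.03,0,0.85,0,0,0.012,0,0.85,0,0,0.005,0,0.85,0,0,0,0,0.85,0,0,0,0,0.85,0,0,0,0,0.6,0,0,0,0,0.6,0,0,0,0,0.6,0,0,-0.04,0,0.6,0,0,-0.037,0,0.6,0,0,0,0,0.6])

```text
t: 17.3
eef_pos: [0.6219, -0.2666, 0.2291]
orientation: [3.13, 0.006, 1.571]
ft_force: [0.2, -0.6, 1.5]
finger_gap: 0.0374
```

>>> arm_command(rows=[0.0408,-0.011,0,0,0.6,0.0408,-0.011,0,0,0.6,0.0408,-0.011,0,0,0.6,0.0408,-0.011,0,0,0.6,0.0408,-0.011,0,0,0.6,0.0408,-0.011,0,0,0.6,0.0408,-0.011,0,0,0.6,0.0408,-0.011,0,0,0.6,0.0408,-0.011,0,0,0.6,0.0408,-0.011,0,0,0.6,0.0408,-0.011,0,0,0.6,0.0408,-0.011,0,0,0.6,0,0,0,0,0.6,0,0,0,0,0.6])

```text
t: 18.7
eef_pos: [0.4871, 0.2248, 0.2205]
orientation: [-3.141, 0.001, 1.573]
ft_force: [0.7, -0.0, 0.3]
finger_gap: 0.0377
```

```bash
python3 jars.py top; python3 balls.py w5.png
```

```text
top 18.75 [0.4874 0.2239 0.2205] 0.03757883175517122
[ 0.6062 -0.1913] 275 ball px 165 0.11808186501627604
[ 0.62   -0.2662] 238 ball px 176 0.11771823922904723
[ 0.6338 -0.3412] 199 ball px 0 0.09111639635794733
[ 0.5312 -0.2051] 278 ball px 0 0.09084077487657849
[ 0.545 -0.28 ] 245 ball px 0 0.09079927306629432
[0.4877 0.2233 0.2206]
5950
[0.4622 0.1414 0.1493] 4 3.6
[0.493  0.1413 0.1478] 6 1.7
[0.5257 0.3722 0.1469] 2 1.3
[0.4878 0.3479 0.136 ] 1377 0.4
[0.4875 0.2555 0.1361] 1153 0.4
[0.4873 0.2248 0.1361] 987 0.4
[0.4876 0.3173 0.136 ] 1267 0.4
[0.4876 0.2864 0.1361] 1150 0.4
```

>>> arm_command(rows=[0,0,0.04,0,0.6,0,0,0.03,0,0.6,0,0,0.015,0,0.6,0,0,0.005,0,0.6,0,0,0,0,0.6,0,0,0,0,0.6,0,0,0,0,0.85,0,0,0,0,0.85,0,0,0,0,0.85,0,0,0,0,0.85,0,0,-0.02,0,0.85,0,0,-0.035,0,0.85,0,0,-0.035,0,0.85,0,0,0,0,0.85])

```text
t: 20.2
eef_pos: [0.4901, 0.2252, 0.2267]
orientation: [3.131, -0.004, 1.571]
ft_force: [0.9, 0.6, -0.4]
finger_gap: 0.0288
```

>>> arm_command(rows=[-0.0435,0.01125,0,0,0.85,-0.0435,0.01125,0,0,0.85,-0.0435,0.01125,0,0,0.85,-0.0435,0.01125,0,0,0.85,-0.0435,0.01125,0,0,0.85,-0.0435,0.01125,0,0,0.85,-0.0435,0.01125,0,0,0.85,-0.0435,0.01125,0,0,0.85,-0.0435,0.01125,0,0,0.85,-0.0435,0.01125,0,0,0.85,-0.0435,0.01125,0,0,0.85,-0.0435,0.01125,0,0,0.85,-0.0435,0.01125,0,0,0.85,0,0,0,0,0.85,0,0,0,0,0.85])

```text
t: 21.7
eef_pos: [0.6332, -0.3419, 0.2171]
orientation: [-3.138, -0.003, 1.569]
ft_force: [0.9, 0.9, -0.6]
finger_gap: 0.0283
```

>>> arm_command(rows=[0,0,0.03,0,0.85,0,0,0.03,0,0.85,0,0,0.012,0,0.85,0,0,0.005,0,0.85,0,0,0,0,0.85,0,0,0,0,0.85,0,0,0,0,0.6,0,0,0,0,0.6,0,0,0,0,0.6,0,0,-0.04,0,0.6,0,0,-0.037,0,0.6,0,0,0,0,0.6])

```text
t: 22.9
eef_pos: [0.6359, -0.3426, 0.2294]
orientation: [3.13, 0.007, 1.571]
ft_force: [-0.2, -0.1, 0.8]
finger_gap: 0.0377
```

>>> arm_command(rows=[0.0459,-0.01125,0,0,0.6,0.0459,-0.01125,0,0,0.6,0.0459,-0.01125,0,0,0.6,0.0459,-0.01125,0,0,0.6,0.0459,-0.01125,0,0,0.6,0.0459,-0.01125,0,0,0.6,0.0459,-0.01125,0,0,0.6,0.0459,-0.01125,0,0,0.6,0.0459,-0.01125,0,0,0.6,0.0459,-0.01125,0,0,0.6,0.0459,-0.01125,0,0,0.6,0.0459,-0.01125,0,0,0.6,0.0459,-0.01125,0,0,0.6,0,0,0,0,0.6,0,0,0,0,0.6])

```text
t: 24.4
eef_pos: [0.4869, 0.2562, 0.2203]
orientation: [-3.141, 0.001, 1.573]
ft_force: [0.7, -0.3, 0.5]
finger_gap: 0.0373
```

```bash
python3 jars.py top; python3 balls.py w6.png
```

```text
top 24.45 [0.4874 0.2552 0.2204] 0.037597832326158695
[ 0.6062 -0.1913] 271 ball px 160 0.12085154639249973
[ 0.62   -0.2662] 237 ball px 172 0.1193862094172442
[ 0.6338 -0.3412] 203 ball px 144 0.11882337880152583
[ 0.5312 -0.2051] 280 ball px 0 0.09197259170261796
[ 0.545 -0.28 ] 248 ball px 0 0.09133321685227513
[0.4877 0.2546 0.2205]
4589
[0.4878 0.348  0.1361] 1291 0.4
[0.4874 0.2556 0.136 ] 1037 0.4
[0.4875 0.2863 0.1362] 1103 0.4
[0.4877 0.3172 0.1361] 1155 0.4
```

>>> arm_command(rows=[0,0,0.04,0,0.6,0,0,0.03,0,0.6,0,0,0.015,0,0.6,0,0,0.005,0,0.6,0,0,0,0,0.6,0,0,0,0,0.6,0,0,0,0,0.85,0,0,0,0,0.85,0,0,0,0,0.85,0,0,0,0,0.85,0,0,-0.02,0,0.85,0,0,-0.035,0,0.85,0,0,-0.035,0,0.85,0,0,0,0,0.85])

```text
t: 25.9
eef_pos: [0.49, 0.2566, 0.2268]
orientation: [3.131, -0.004, 1.571]
ft_force: [0.4, -0.4, -0.6]
finger_gap: 0.0287
```

>>> arm_command(rows=[-0.0446,0.0048,0,0,0.85,-0.0446,0.0048,0,0,0.85,-0.0446,0.0048,0,0,0.85,-0.0446,0.0048,0,0,0.85,-0.0446,0.0048,0,0,0.85,-0.0446,0.0048,0,0,0.85,-0.0446,0.0048,0,0,0.85,-0.0446,0.0048,0,0,0.85,-0.0446,0.0048,0,0,0.85,-0.0446,0.0048,0,0,0.85,-0.0446,0.0048,0,0,0.85,-0.0446,0.0048,0,0,0.85,0,0,0,0,0.85,0,0,0,0,0.85])

```text
t: 27.3
eef_pos: [0.5444, -0.2802, 0.2183]
orientation: [-3.139, -0.002, 1.569]
ft_force: [-0.0, -0.3, -0.1]
finger_gap: 0.029
```

>>> arm_command(rows=[0,0,0.03,0,0.85,0,0,0.03,0,0.85,0,0,0.012,0,0.85,0,0,0.005,0,0.85,0,0,0,0,0.85,0,0,0,0,0.85,0,0,0,0,0.6,0,0,0,0,0.6,0,0,0,0,0.6,0,0,-0.04,0,0.6,0,0,-0.037,0,0.6,0,0,0,0,0.6])

```text
t: 28.5
eef_pos: [0.5475, -0.2813, 0.2285]
orientation: [3.13, 0.007, 1.571]
ft_force: [-0.3, -0.6, 0.0]
finger_gap: 0.0377
```

>>> arm_command(rows=[0.0472,-0.0048,0,0,0.6,0.0472,-0.0048,0,0,0.6,0.0472,-0.0048,0,0,0.6,0.0472,-0.0048,0,0,0.6,0.0472,-0.0048,0,0,0.6,0.0472,-0.0048,0,0,0.6,0.0472,-0.0048,0,0,0.6,0.0472,-0.0048,0,0,0.6,0.0472,-0.0048,0,0,0.6,0.0472,-0.0048,0,0,0.6,0.0472,-0.0048,0,0,0.6,0.0472,-0.0048,0,0,0.6,0,0,0,0,0.6,0,0,0,0,0.6])

```text
t: 29.9
eef_pos: [0.487, 0.2874, 0.2201]
orientation: [-3.141, 0.001, 1.573]
ft_force: [-0.6, -0.6, -0.4]
finger_gap: 0.0378
```

```bash
python3 jars.py top; python3 balls.py w7.png
```

```text
top 29.95 [0.4873 0.2863 0.2203] 0.037349650654493236
[ 0.6062 -0.1913] 268 ball px 165 0.11764352485064
[ 0.62   -0.2662] 241 ball px 173 0.11881377199588505
[ 0.6338 -0.3412] 198 ball px 144 0.11886691640719471
[ 0.5312 -0.2051] 284 ball px 0 0.09201325012838857
[ 0.545 -0.28 ] 246 ball px 173 0.11792668425208008
[0.4876 0.2857 0.2205]
3342
[0.4846 0.1285 0.1646] 9 0.4
[0.4562 0.1411 0.1426] 5 1.6
[0.4878 0.348  0.1361] 1222 0.4
[0.4875 0.2864 0.1361] 1038 0.4
[0.4877 0.3171 0.1361] 1066 0.4
```

>>> arm_command(rows=[0,0,0.04,0,0.6,0,0,0.03,0,0.6,0,0,0.015,0,0.6,0,0,0.005,0,0.6,0,0,0,0,0.6,0,0,0,0,0.6,0,0,0,0,0.85,0,0,0,0,0.85,0,0,0,0,0.85,0,0,0,0,0.85,0,0,-0.02,0,0.85,0,0,-0.035,0,0.85,0,0,-0.035,0,0.85,0,0,0,0,0.85])

```text
t: 31.4
eef_pos: [0.4899, 0.2879, 0.2268]
orientation: [3.131, -0.005, 1.571]
ft_force: [0.1, 0.2, -0.0]
finger_gap: 0.0289
```

>>> arm_command(rows=[-0.0447,0.004,0,0,0.85,-0.0447,0.004,0,0,0.85,-0.0447,0.004,0,0,0.85,-0.0447,0.004,0,0,0.85,-0.0447,0.004,0,0,0.85,-0.0447,0.004,0,0,0.85,-0.0447,0.004,0,0,0.85,-0.0447,0.004,0,0,0.85,-0.0447,0.004,0,0,0.85,-0.0447,0.004,0,0,0.85,-0.0447,0.004,0,0,0.85,0,0,0,0,0.85,0,0,0,0,0.85])

```text
t: 32.7
eef_pos: [0.5308, -0.2056, 0.2186]
orientation: [-3.139, -0.002, 1.569]
ft_force: [-0.5, 0.1, -1.5]
finger_gap: 0.0285
```

>>> arm_command(rows=[0,0,0.03,0,0.85,0,0,0.03,0,0.85,0,0,0.012,0,0.85,0,0,0.005,0,0.85,0,0,0,0,0.85,0,0,0,0,0.85,0,0,0,0,0.6,0,0,0,0,0.6,0,0,0,0,0.6,0,0,-0.04,0,0.6,0,0,-0.037,0,0.6,0,0,0,0,0.6])

```text
t: 33.9
eef_pos: [0.5341, -0.2064, 0.2281]
orientation: [3.13, 0.006, 1.571]
ft_force: [0.1, -0.0, 1.2]
finger_gap: 0.0377
```

>>> arm_command(rows=[0.0418,-0.011,0,0,0.82,0.0418,-0.011,0,0,0.82,0.0418,-0.011,0,0,0.82,0.0418,-0.011,0,0,0.82,0.0418,-0.011,0,0,0.82,0.0418,-0.011,0,0,0.82,0.0418,-0.011,0,0,0.82,0.0418,-0.011,0,0,0.82,0.0418,-0.011,0,0,0.82,0.0418,-0.011,0,0,0.82,0.0418,-0.011,0,0,0.82,0,0,0,0,0.82,0,0,0,0,0.82])

```text
t: 35.2
eef_pos: [0.41, 0.2552, 0.2203]
orientation: [-3.141, 0.001, 1.573]
ft_force: [0.5, 0.3, 0.5]
finger_gap: 0.0169
```

```bash
python3 jars.py top; python3 balls.py w8.png; python3 - <<'E'
from h import *
im,d,c=cam('wrist'); P=cloud(c,d)
m=(P[...,2]>.09)&(P[...,2]<.115)&(abs(P[...,1]-.2535)<.04)&(P[...,0]<.43)&(P[...,0]>.39)&(im.max(2)<70)
q=P[m]; print(m.sum(), np.percentile(q[:,0],[2,50,98]), np.percentile(q[:,2],[50,98]))
E
```

```text
top 35.25 [0.4104 0.2543 0.2204] 0.01704473834103322
[ 0.6062 -0.1913] 273 ball px 161 0.12149959940993482
[ 0.62   -0.2662] 240 ball px 173 0.11985942861632726
[ 0.6338 -0.3412] 202 ball px 145 0.13063257599857314
[ 0.5312 -0.2051] 283 ball px 160 0.11956384677736831
[ 0.545 -0.28 ] 246 ball px 175 0.11830710742011008
[0.4107 0.2539 0.2205]
2598
[0.5274 0.3573 0.1621] 14 0.1
[0.4873 0.3171 0.136 ] 1218 0.4
[0.4875 0.3477 0.1362] 1350 0.5
878 [0.40606315 0.41056708 0.41421869] [0.10612691 0.10797649]
```

View pics/w8.png

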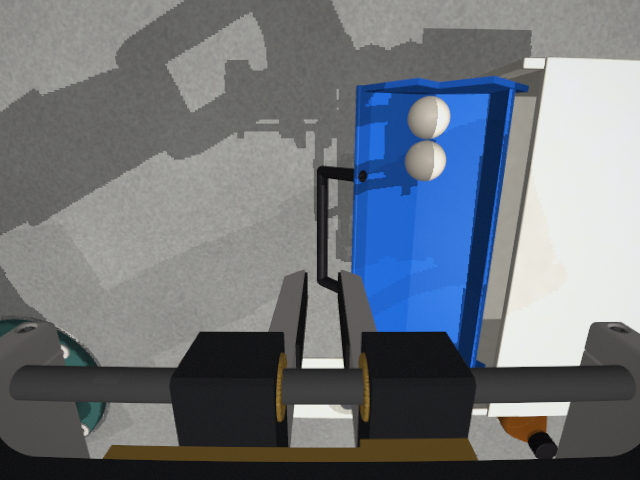

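All five jars hold a ball, and two spares remain in the bin at (429,118) and (425,160). The bar runs down column 322. I'll grip it for closing.

>>> arm_command(rows=[0,-0.0005,0.03,0,0.84,0,0,0.03,0,0.84,0,0,0.03,0,0.84,0,0,0.02,0,0.84,0,0,0.015,0,0.84,0,0,0.013,0,0.84,0,0,0,0,0.84,0,0,0,0,0.84,0,0,0,0,0.95,0,0,0,0,0.95,0,0,0,0,0.95,0,0,0,0,0.95], force=40)

```text
t: 36.55
eef_pos: [0.4101, 0.2548, 0.0839]
orientation: [3.141, -0.0, 1.571]
ft_force: [-2.3, -1.7, 6.7]
finger_gap: 0.0087
```

>>> arm_command(rows=[0,0.0017,-0.0048,0,0.95,0,0.0019,-0.0048,0,0.95,0,0.0021,-0.0047,0,0.95,0,0.0023,-0.0046,0,0.95,0,0.0025,-0.0045,0,0.95,0,0.0027,-0.0044,0,0.95,0,0.0029,-0.0042,0,0.95,0,0.0031,-0.0041,0,0.95,0,0.0032,-0.004,0,0.95,0,0.0034,-0.0038,0,0.95,0,0.0036,-0.0037,0,0.95,0,0.0037,-0.0035,0,0.95,0,0.0039,-0.0034,0,0.95,0,0.004,-0.0032,0,0.95,0,0.0041,-0.003,0,0.95,0,0.0043,-0.0029,0,0.95,0,0.0044,-0.0027,0,0.95,0,0.0045,-0.0025,0,0.95,0,0.0046,-0.0023,0,0.95,0,0.0047,-0.0021,0,0.95])

```text
t: 38.55
eef_pos: [0.4772, 0.2546, 0.1597]
orientation: [3.141, -0.0, 1.571]
ft_force: [-17.2, -0.4, -2.3]
finger_gap: 0.0088
```

>>> arm_command(rows=[0,0.001,0,0,0.95,0,0.0015,0,0,0.95,0,0,0,0,0.95,0,0,0,0,0.95])

```text
t: 38.95
eef_pos: [0.4771, 0.2546, 0.1598]
orientation: [-3.137, 0.0, 1.572]
ft_force: [-16.5, -2.6, 8.8]
finger_gap: 0.0088
```

>>> arm_command(rows=[0,0,0,0,0.68,0,0,0,0,0.68,0,0,0,0,0.68,0,0,-0.02,0,0.68,0,0,-0.03,0,0.68,0,0,-0.03,0,0.68,0,0,-0.02,0,0.68,0,0,0,0,0.68])

```text
t: 39.75
eef_pos: [0.4829, 0.2554, 0.2612]
orientation: [3.131, -0.004, 1.57]
ft_force: [0.2, -0.0, -0.2]
finger_gap: 0.0302
```

>>> arm_command(rows=[-0.0425,-0.003,0,0,0.6,-0.0425,-0.003,0,0,0.6,-0.0425,-0.003,0,0,0.6,-0.0425,-0.003,0,0,0.6,-0.0425,-0.003,0,0,0.6,-0.0425,-0.003,0,0,0.6,-0.0425,-0.003,0,0,0.6,-0.0425,-0.003,0,0,0.6,-0.0425,-0.003,0,0,0.6,-0.0425,-0.003,0,0,0.6,-0.0425,-0.003,0,0,0.6,-0.0425,-0.003,0,0,0.6,-0.0425,-0.003,0,0,0.6,0,0,0,7,0.6,0,0,0,7,0.6,0,0,0,7,0.6,0,0,0,7,0.6,0,0,0,7,0.6,0,0,0,0,0.6])

```text
t: 41.65
eef_pos: [0.441, -0.2981, 0.2548]
orientation: [-3.141, 0.0, 0.96]
ft_force: [-0.0, 0.7, 0.1]
finger_gap: 0.0379
```

```bash
python3 - <<'E'
from h import *
im,d,c=cam('top'); P=cloud(c,d); z=P[...,2]; u=np.arange(640)[None,:]; v=np.arange(480)[:,None]
m=((z>.165)&(z<.2)&(u<300)&(u>100)&(v>150)&(v<300)); q=P[m]
b=q[(q[:,2]<.185)&(q[:,0]<.49)&(abs(q[:,1]-.2535)<.035)]; print('bar',len(b),b.mean(0),'plate top', np.percentile(q[abs(q[:,1]-.2535)>.06][:,0],[1,99]))
save(im[150:340,100:540],'t2.png',1.8)
im,d,c=cam('wrist'); s=robot.read_state(); print(s['eef_pos'],s['orientation'],c['world_from_camera']); save(im,'w9.png')
np.savez('w9.npz',P=cloud(c,d),im=im,c=np.array(c,dtype=object))
E
```

```text
bar 181 [0.47837145 0.25475439 0.17884425] plate top [0.51906875 0.63751318]
[ 0.44101742 -0.29795181  0.2551381 ] [-3.14100816e+00  1.32597320e-04  9.62260280e-01] [[ 8.20025392e-01 -5.49707481e-01 -1.59311148e-01  4.87624803e-01]
 [-5.72326471e-01 -7.88041353e-01 -2.26788970e-01 -2.32528579e-01]
 [-8.76179139e-04  2.77150701e-01 -9.60826062e-01  4.33946824e-01]
 [ 0.00000000e+00  0.00000000e+00  0.00000000e+00  1.00000000e+00]]
```

View pics/w9.png

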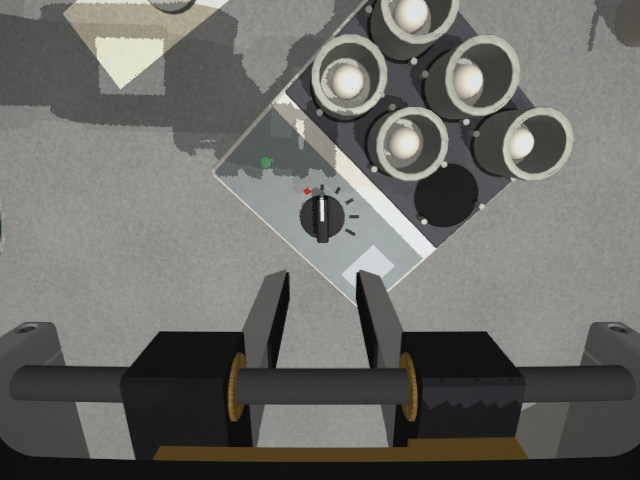

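View pics/t2.png

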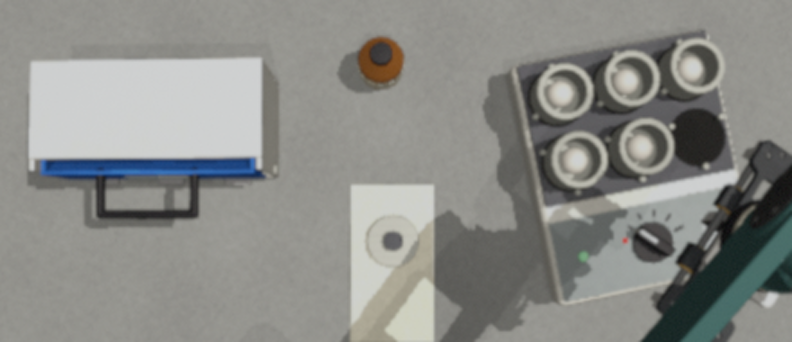

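All five jars hold one ball in this view. The selector bar runs vertically at column 322, rows 192–242, so it is aligned with the tool, and the pointer is at the first black mark. I'll compare the bin with its starting state and locate the knob.

```bash
python3 - <<'E'
from h import *
def bar(d,c,im):
    P=cloud(c,d); z=P[...,2]; u=np.arange(640)[None,:]; v=np.arange(480)[:,None]
    q=P[(z>.165)&(z<.2)&(u<300)&(u>100)&(v>150)&(v<300)]
    b=q[(q[:,2]<.185)&(q[:,0]<.49)&(abs(q[:,1]-.2535)<.035)]; print('bar',len(b),b.mean(0),np.percentile(q[abs(q[:,1]-.2535)>.06][:,0],[1,99]))
    col=im[240:290,182].sum(1); print(240+np.where(col<150)[0])
f=np.load('top0.npz',allow_pickle=True); bar(f['d'],f['c'].item(),f['im'])
im,d,c=cam('top'); bar(d,c,im)
f=np.load('w9.npz',allow_pickle=True); c=f['c'].item(); P=f['P']
print('axis',atz(c,322.5,217,.097),atz(c,322,218,.076)); a,b=atz(c,323,193,.097),atz(c,323,242,.097); print(a,b,np.degrees(np.arctan2(*(a-b)[[1,0]])))
m=(P[...,2]>.092)&(P[...,2]<.102)&(np.hypot(P[...,0]-.44,P[...,1]+.298)<.035); q=P[m]; r=cv2.minAreaRect((q[:,:2]*1000).astype(np.float32)); print(m.sum(),r)
M=np.radians(10.45); print('red mark dir', [np.degrees(np.arctan2(*(atz(c,306.5,191,.07)-atz(c,322,218,.07))[[1,0]]))])
E
```

```text
bar 180 [0.47838457 0.2542708  0.17901512] [0.5190549  0.63743098]
[268 269 270]
bar 182 [0.47842649 0.25471222 0.17867251] [0.51910737 0.63744322]
[268 269 270]
axis [ 0.4430214  -0.29629665  0.097     ] [ 0.43918044 -0.30086142  0.076     ]
[ 0.45725429 -0.27675496  0.097     ] [ 0.42845123 -0.31807378  0.097     ] 55.11992218775897
534 ((440.68212890625, -299.0238037109375), (46.658836364746094, 11.956536293029785), 56.98607635498047)
red mark dir [np.float64(84.30805328176457)]
```

The bin reads the same as at the start, so it is shut. The knob axis is at (0.4407, -0.299), within 1 mm of the tool. I'll descend and grip.

>>> arm_command(rows=[0,0,0.04,0,0.6,0,0,0.04,0,0.6,0,0,0.04,0,0.6,0,0,0.03,0,0.6,0,0,0.015,0,0.6,0,0,0.01,0,0.6,0,0,0,0,0.6,0,0,0,0,0.6,0,0,0,0,0.95,0,0,0,0,0.95,0,0,0,0,0.95,0,0,0,0,0.95,0,0,0,0,0.95], force=30)

```text
t: 43.1
eef_pos: [0.4409, -0.2975, 0.0816]
orientation: [-3.141, -0.0, 0.96]
ft_force: [-1.6, 2.1, 4.1]
finger_gap: 0.0117
```

>>> arm_command(rows=[0,0,0,8,0.95,0,0,0,8,0.95,0,0,0,8,0.95,0,0,0,8,0.95,0,0,0,8,0.95,0,0,0,8,0.95,0,0,0,8,0.95,0,0,0,8,0.95,0,0,0,8,0.95,0,0,0,8,0.95,0,0,0,8,0.95,0,0,0,8,0.95,0,0,0,8,0.95,0,0,0,8,0.95,0,0,0,8,0.95,0,0,0,0,0.95,0,0,0,0,0.95,0,0,0,0,0.95])

```text
t: 44.9
eef_pos: [0.4405, -0.3019, 0.0817]
orientation: [3.138, -0.008, -1.135]
ft_force: [-2.4, -8.4, 1.0]
finger_gap: 0.0119
```

>>> arm_command(rows=[0,0,0,0,0.6,0,0,0,0,0.6,0,0,0,0,0.6,0,0,-0.02,0,0.6,0,0,-0.04,0,0.6,0,0,-0.04,0,0.6,0,0,-0.04,0,0.6,0,0,-0.03,0,0.6,0,0,0,0,0.6,0,0,0,0,0.6])

```text
t: 45.9
eef_pos: [0.4414, -0.2976, 0.2511]
orientation: [-3.141, -0.001, -1.134]
ft_force: [0.3, -0.1, -0.7]
finger_gap: 0.0377
```

```bash
python3 - <<'E'
from h import *
im,d,c=cam('wrist'); s=robot.read_state(); print(s['eef_pos'],s['orientation']); save(im,'w10.png')
P=cloud(c,d); m=(P[...,2]>.092)&(P[...,2]<.102)&(np.hypot(P[...,0]-.44,P[...,1]+.298)<.035); q=P[m]; print(m.sum(),cv2.minAreaRect((q[:,:2]*1000).astype(np.float32)))
E
```

```text
[ 0.44086691 -0.29720727  0.24953417] [ 3.14098216e+00  1.99681985e-03 -1.13403744e+00]
539 ((440.0478210449219, -302.3305358886719), (11.154150009155273, 45.996437072753906), 24.903610229492188)
```

View pics/w10.png

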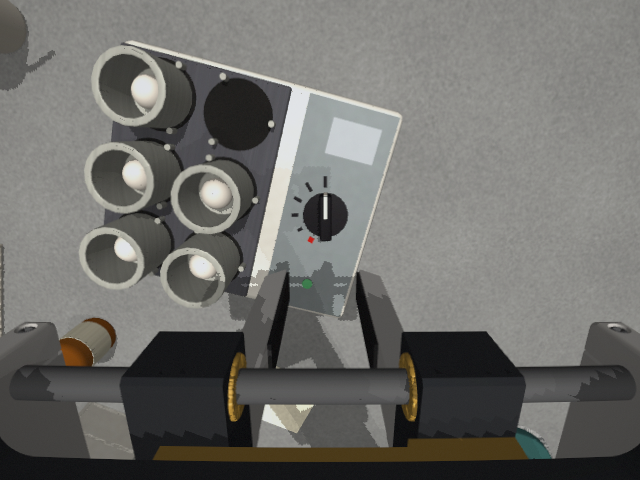

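The pointer is at the fifth and longest mark (325,181). The fitted bar angle is -65.1°, against an expected -64.6°. All five jars show one ball, so I'm handing in.

```bash
python3 -c "
from h import *
print(robot.sign_off(), robot.read_state()['t'])"
```

```text
the job is handed in; nothing more can be done
the job is handed in; nothing more can be done
```

The job is done and handed in at about 46 s on the robot's clock; the sign-off gave no verdict. I swung the bin fully forward and put one ball in each of the 5 jars. Then I gripped the bar again to push the bin home, and turned the selector last. It started at click 1, so I turned it 4 clicks (120°) clockwise to 5.

My last checks all agreed:
- **Jars:** each of the 5 shows exactly one ball in the final wrist picture. In the top depth picture, taken after the fifth ball and before the bin was closed, every ball was at floor height. Two spare balls are still in the bin.
- **Bin:** after closing, the pull bar and plate edge read within 0.5 mm of their starting positions.
- **Selector:** the pointer is at the fifth mark, with the bar at -65.1° against -64.6° expected.
- **Bottle and lid:** the arm never went near them, but I did not measure their positions at the end.

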